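# Ready the vacuum packer and hold its sprung lid poised

### The arm

A 7-joint arm with a two-finger parallel gripper is mounted at the origin on the work surface. World frame = base frame: x ahead of the robot, y to its left, z up, the work surface at z = 0. Lengths are in mm, angles in rad, forces in N, time in s.
With the tool pointing down it reaches from about 400 to 750 mm from the base axis. Payload 19.5 kg.
Tool frame: the origin (TCP) lies at the very end of the fingers, on their centre line; the grasp point (between the pads) lies 19 mm behind it; z points along the fingers, y is the direction in which the jaws open and shut (so a half turn about z gives the same grasp; the last joint's range is limited). The gripper opens to 85 mm and grips with 20 to 120 N. Pads are 22 mm wide; open, the fingers measure 114 mm over their backs; the gripper's body (76 mm by 85 mm) begins 54 mm behind the grasp point. The pads swing forward as they close: fully open they stand 13 mm farther back than shut.
Start: joints at [1.217, 0.707, -0.028, 1.485, 0.022, 0.951, -0.075], TCP at [176.387, -547.25, 231.268] pointing down, gripper open.
Joint ranges: [-2.71, 2.71], [-0.32, 2.16], [-1.57, 1.52], [0, 2.45], [-1.46, 4.6], [0, 2.02], [-2.83, 2.83]. Speed limits (rad/s): [1.89, 1.89, 2.57, 2.57, 3.01, 3.01, 3.01].

### API

Orientations are given as a rotation vector (axis times angle).
In Python, from bench import readout, eyes, ticket gives the robot as it stands.
- The arm moves only by the tool play_rows, never from a script. Its argument "plan" is one flat list of numbers, 7 for each row, row after row: the shift along the tool's x, y, z in m, then the turn, a rotation vector about the tool's x, y, z in degrees, then the opening, from 0 (shut) to 1 (fully open). In form: [tx, ty, tz, wx, wy, wz, hand, tx, ty, tz, wx, wy, wz, hand, ...]. A call has exactly 10 rows; each row shifts and turns the pose as measured when the row begins, along the tool's axes as they then stand; what a row does not reach is not made up. A row lasts 1/10 s, in which the tool goes at most 50 mm and 8.59 degrees, less where a joint would pass 70% of its speed; a pose out of reach is approached as far as the arm can. A call is refused whole if a number of a shift passes 0.05 or a number of a turn 8.59, either way. A call with a gripper value outside its range is refused whole. The fingers move at their own pace and stop on an object; the grip force is fixed at half the most. Time passes only in rows, so rows that do not move let the fingers close, or fill a call up. It gives the time, the measured TCP pose, the force and the opening at its end, in the units of the state.
- readout.get_obs(): the state, without advancing time (a new reading comes with each control period).
- eyes.camera(name): name is "scene" or "top"; returns a dict with "frame" (480x640x3 uint8, red, green, blue), "depth" (480x640 float32, mm along the optical axis (not along the pixel's ray), 0 where there is no reading), "mtx" (3x3 intrinsics, pixels), "R" (3x3) and "t" (3): a world point X has camera coordinates R X + t. Camera axes: x right, y down, z forward; pixel columns grow to the right and rows downward; lengths in mm; the calibration is good to about 2 mm. A picture is of the moment at which its call begins.
- ticket.finish_job(): hands the job in, once; it reports no verdict.
The state is a dict: "clock": time; "q": joint angles; "dq": joint speeds; "tau": joint torques, N m; "tcp_pos": TCP position; "eef_rot": TCP orientation; "wrist_force": force on the tool from outside, world axes, zero at the start; "moment": the same for the moment, N m; "width": finger opening in mm.
Only numpy, scipy, OpenCV 4.12 (cv2) and the standard library are available. Lean on these libraries where they do the work, as an engineer would, in place of code of your own. Each camera call takes 0.05 s, during which the arm holds its last target.

### The job

Get the vacuum packer ready for the next pouch: turn its programme dial one click clockwise, to the next mark, then lift the clear lid until it is past its balance point, where its springs begin to carry it up, keeping it in hand so that it does not run up to its stop. Ease it back to just below the balance point, where it wants to fall shut again, and finish there holding it still, so that a colleague can lay the pouch in and the lid is ready to go down. Leave the other things on the counter and on the packer where they are.

Things in the scene. Friction and masses are not known exactly. Their poses are not given: they have to be found in the camera images.
- packer: Chamber vacuum packer in stainless steel, fixed, x -150 to +180, y -190 to +190 mm, 140 mm high. Origin on the counter under its middle; x from its front to its back, y to its left, z up. Its front faces the robot. The chamber with its clear lid is on its left (y -90 to +190), the flat console with dial and round gauge on its right (y -190 to -90), top at z 140 mm.
- lid (a joint): Angle of the lid, rad: 0 shut, grows as its front rises, open stop at 1.25. Weight and hinge springs balance at 0.60 (34 degrees). Below that it falls shut (3 N at the handle when shut, 0.7 N at 0.50); above, the springs swing it up to the stop. It stays by itself only within 0.015 of balance. Past balance: 0.03 or more above it; just below: some 2 to 8 degrees under it.
- lid_hinge (a point): Middle of the lid's hinge line at the rear of the packer: x +115, y +50, z +112 mm in the packer's frame. The line runs along the packer's y axis, the point's axes are the packer's. Coiled torsion springs sit on the hinge rod.
- lid_bar (a point): Centre of the lid's handle: a round steel bar, diameter 16, length 144 mm, along the packer's y axis, in front of the lid's front edge. Shut, 303 mm in front of the hinge line and 43 mm above it (z 155); it turns with the lid. Posts 64 mm to either side of its centre join it to the lid. Gap to the lid's edge and the packer's front 30 mm; free below and in front. It can turn between gripping fingers.
- dial (a joint): Angle of the programme dial, rad: 0 at the first mark, grows clockwise seen from above; click stops at 0, 0.785, 1.571 and 2.356, end stops just beyond. It starts at the first or the second mark. A sprung detent needs about 0.08 N m to leave a stop and, let go more than half-way, draws the dial into the nearer one.
- dial_grip (a point): On the dial's axis, 22 mm above the console top (z 162): x -85, y -140 mm in the packer's frame. The dial is a black disc, diameter 52, height 8 mm, with an upright bar grip across it, 50 long x 13 wide, 8 to 36 mm above the console. The point's x axis points along the bar to its pointer end (white line), z up; it turns with the dial. The lid's edge is 54 mm to its left, 26 mm higher than the console.
- dial_tip (a point): The pointer end of the dial's bar grip, 24 mm from the dial's axis, 30 mm above the console top.
- thermometer: Bystander on the packer's console between dial and gauge: probe thermometer, 100 mm long, white head 30 x 24 x 14 mm (its near end is 65 mm or more behind the dial's axis), thin stem.
- shears: Bystander: steel fish shears lying on the counter in front of the packer, about 220 x 75 x 13 mm; origin at the pivot, on the counter.
- knife: Bystander: filleting knife lying on the counter in front of the packer's console, about 310 mm long, black handle; origin near the bolster, on the counter.
- pan: Bystander: open steel pan 176 x 162 x 65 mm to the right of the packer; origin at the centre of its underside.
- jar: Bystander: glass jar, diameter 72, height 95 mm, left of the packer's front; origin at the centre of its underside.
- trays: Bystander: stack of white foam trays 180 x 134 x 43 mm, left of the packer; origin at the centre of its underside.

How it is judged (in metres and radians):
On the way, in this order (a step that is already met when the one before it is completed fails the run):
1. the dial is turned one click clockwise from where it stood and rests there, the lid still shut (distance of dial_tip from where it was at the start of the episode between 0.0145 and 0.0222 m and value of joint dial above 0.55 rad and value of joint lid below 0.05 rad), for 0.2 s.
2. the lid is raised past its balance point (over 0.62 rad) (value of joint lid above 0.62 rad), for 0.2 s.
At the end, for the whole second after the job is handed in: The dial stands one click (0.785 rad, within about 0.12) further clockwise than at the start; the lid stands between 0.43 and 0.585 rad (balance point 0.60), turning slower than 0.1 rad/s, and is held there by the fingers (contact over 0.3 N) (distance of dial_tip from where it was at the start of the episode between 0.0145 and 0.0222 m and value of joint dial above 0.55 rad and value of joint lid between 0.43 and 0.585 rad and velocity of joint lid between -0.1 and 0.1 rad/s and contact force between the fingers and lid above 0.3 N); the arm keeps its last pose, push and grip.
It fails at once if the lid runs up to its open stop (beyond 1.15 rad) (value of joint lid above 1.15 rad).
It fails at once if a bystander is shifted by more than 25 mm (distance of any of thermometer, shears, knife, pan, jar, trays from where it was at the start of the episode above 0.025 m).
It also fails if it takes over 51 s, if anything falls off the work surface, if the arm or the gripper's body presses on something with over 40 N, if the wrist force passes 120 N, or if a joint passes its speed limit or range.

## Working session

There is one attempt and no reset: what is moved stays moved. The work goes in short steps, Python scripts to look and compute and a tool call to move; the robot and the scene stay as the last step left them, time stands still between calls to the robot, and variables do not carry over. Pictures are saved under pics/ and viewed, and the job is handed in when it is done.

Besides the shell and the picture viewer there is one more tool, called after "Emit:" by a JSON object that holds its "method" and its "body". play_rows: Moves the arm, as the interface text tells. Its arguments: {"type":"object","properties":{"plan":{"type":"array"}},"required":["plan"]}

```bash
mkdir -p pics; ls
python3 - <<'E'
from bench import readout, eyes
import cv2, numpy as np, pickle
o=readout.get_obs(); print(o)
for n in ("scene","top"):
    c=eyes.camera(n); cv2.imwrite(f"pics/{n}0.png",c["frame"][:,:,::-1]); pickle.dump(c,open(f"{n}0.pkl","wb"))
    print(n,c["mtx"],c["R"],c["t"])
E
```

```text
pics
{'clock': 0.0, 'q': array([ 1.2173079 ,  0.70708204, -0.02760849,  1.48500145,  0.02201185,
        0.95090556, -0.07553023]), 'dq': array([-0.00057264, -0.00093317, -0.00019936,  0.00083583, -0.0009225 ,
       -0.00072332,  0.00093336]), 'tau': array([-4.52480104e-03, -8.83252859e+01,  1.23346858e+00, -2.36181003e+01,
        1.69133884e-02,  6.20741484e-03,  1.51826239e-04]), 'tcp_pos': array([ 176.29784666, -547.02581814,  230.83900468]), 'eef_rot': array([-3.10244380e+00, -4.87562433e-01,  3.45103857e-04]), 'wrist_force': array([ 0.80988807, -0.28040786,  0.29295663]), 'moment': array([-0.06049837, -0.00299927, -0.04133726]), 'width': 85.23839679964287}
scene [[624.92334435   0.         321.85626323]
 [  0.         624.92334435 244.02805338]
 [  0.           0.           1.        ]] [[ 0.9616604   0.27413896 -0.00755619]
 [ 0.19185907 -0.69220496 -0.69573155]
 [-0.19595756  0.66760776 -0.71826215]] [-589.50733203    7.06975298 1406.45891973]
top [[437.41448409   0.         315.58142038]
 [  0.         437.41448409 241.77688673]
 [  0.           0.           1.        ]] [[-0.00698666 -0.99997244  0.00251131]
 [-0.98430847  0.00643437 -0.17633896]
 [ 0.17631795 -0.00370393 -0.9843263 ]] [ 66.30271184 618.2311682  906.81624589]
```

View pics/scene0.png

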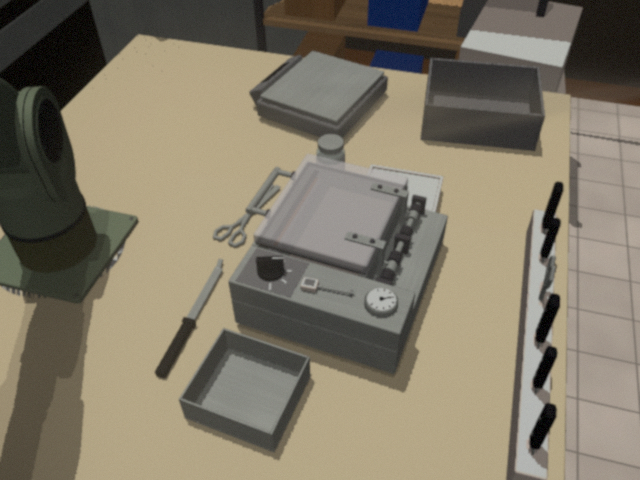

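View pics/top0.png

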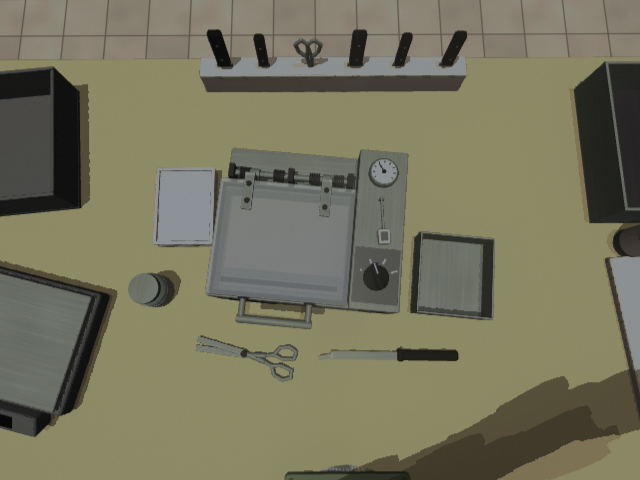

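The top view shows the packer turned slightly, with its console at (350-408, 150-312), the dial at (376,277), the handle bar from (238,318) to (310,325), the shears at (245,355) and the knife at (390,355). I'll zoom in next.

```bash
cat > h.py <<'E'
import numpy as np, cv2, pickle
def ray(c,u,v,z):
    K,R,t=c["mtx"],c["R"],c["t"]
    d=R.T@np.linalg.inv(K)@np.array([u,v,1.0]); o=-R.T@t
    return o+d*(z-o[2])/d[2]
def px(c,X):
    p=c["mtx"]@(c["R"]@np.array(X,float)+c["t"]); return p[:2]/p[2]
E
python3 - <<'E'
from h import *
c=pickle.load(open("top0.pkl","rb")); s=pickle.load(open("scene0.pkl","rb"))
f=c["frame"][140:340,200:420,::-1]; cv2.imwrite("pics/topz.png",cv2.convertScaleAbs(cv2.resize(f,None,fx=3,fy=3,interpolation=cv2.INTER_CUBIC)[:600],alpha=1.6))
f=s["frame"][160:350,220:450,::-1]; cv2.imwrite("pics/scenez.png",cv2.convertScaleAbs(cv2.resize(f,None,fx=3,fy=3,interpolation=cv2.INTER_CUBIC),alpha=1.6))
f=c["frame"][245:315,345:405,::-1]; cv2.imwrite("pics/dialz.png",cv2.convertScaleAbs(cv2.resize(f,None,fx=8,fy=8,interpolation=cv2.INTER_CUBIC),alpha=2))
E
```

```text
(no output)
```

View pics/topz.png

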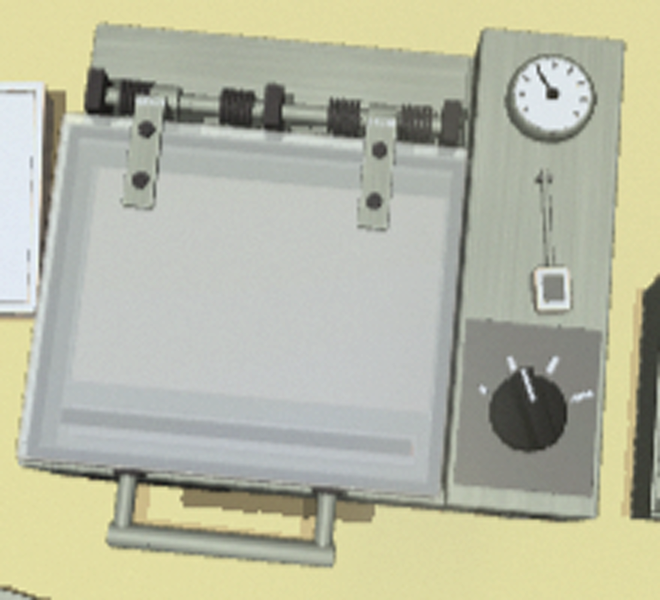

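View pics/scenez.png

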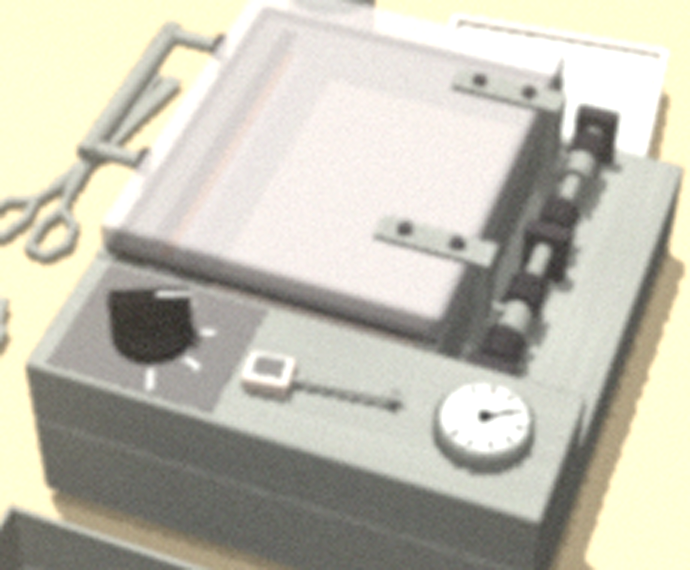

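View pics/dialz.png

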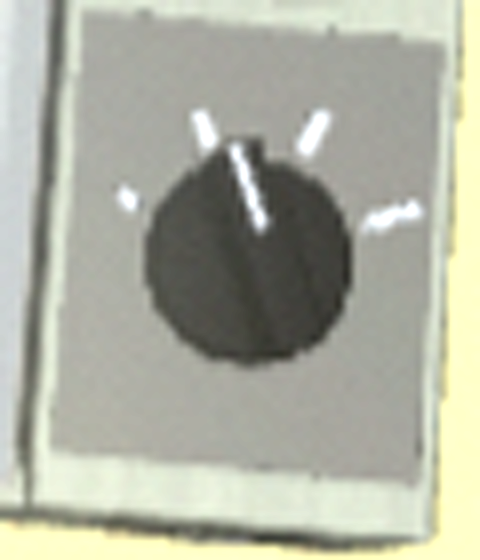

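The top-view zoom shows the dial's white line at the second of four marks, so it starts at 0.785. The bar runs from about (374.6,263.5) to (377.8,273.5). I'll measure the packer's pose next.

Run:
```python
from h import *
c=pickle.load(open("top0.pkl","rb")); s=pickle.load(open("scene0.pkl","rb"))
T=lambda u,v:(u/3+200,v/3+140)
for n,p in dict(fr=(595,518),fl=(447,503),br=(622,40),bl=(482,28)).items(): print(n,ray(c,*T(*p),140).round(1))
print("gauge",ray(c,*T(551,95),150).round(1))
# dial centre: dark mask
for cam,nm,(u0,v0,u1,v1) in ((c,"top",(350,255,395,300)),(s,"scene",(245,245,295,290))):
    g=cam["frame"].max(2)[v0:v1,u0:u1]; m=(g<55).astype(np.uint8)
    n,l,st,ce=cv2.connectedComponentsWithStats(m); 
    for i in range(1,n):
        if st[i,4]>30: print(nm,st[i],ce[i]+[u0,v0])
a=ray(c,237/8+345,148/8+245,176);b=ray(c,262/8+345,228/8+245,176);print("line",a,b,np.degrees(np.arctan2(*(a-b)[[1,0]])))
D=lambda u,v:ray(c,u/8+345,v/8+245,140)
for p,q in (((120,188),(134,210)),((196,112),(210,150)),((326,112),(303,155)),((420,208),(363,226))): 
    A,B=D(*p),D(*q); print("mark",A.round(1),B.round(1),np.degrees(np.arctan2(*(A-B)[[1,0]])))
# handle ends
for p in ((107,535),(333,555)): print("bar",ray(c,*T(*p),155).round(1))
h0=ray(s,220+85/3,160+150/3,155),ray(s,220+168/3,160+30/3,155); print("scene post/bar",h0)
```

```text
fr [462.3 -97.6 140. ]
fl [472.6  -1.8 140. ]
br [ 788.8 -129.4  140. ]
bl [798.1 -32.7 140. ]
gauge [745.8 -77.2 150. ]
top [ 13   8  26  28 516] [375.68992248 277.35852713]
scene [ 12  12  28  24 529] [269.6805293  268.44801512]
line [554.28161935 -49.36602371 176.        ] [535.18126933 -54.6972394  176.        ] 15.595275106409193
mark [549.1 -25.1 140. ] [543.6 -28.4 140. ] 31.21659671824336
mark [567.9 -44.5 140. ] [558.4 -47.7 140. ] 18.563358850159076
mark [567.7 -76.8 140. ] [557.  -70.7 140. ] -29.589062370247714
mark [543.6 -99.2 140. ] [539.3 -84.9 140. ] -72.97493223520695
bar [453.5 215.8 155. ]
bar [440.1  72.3 155. ]
scene post/bar (array([438.75771448,  75.09482175, 155.        ]), array([451.56567924, 210.08311247, 155.        ]))
```

Emit:
{"method": "play_rows", "body": {"plan": [0.039,-0.029,0,0,0,0,0.45,0.039,-0.029,0,0,0,0,0.45,0.039,-0.029,0,0,0,0,0.45,0.039,-0.029,0,0,0,0,0.45,0.039,-0.029,0,0,0,0,0.45,0.039,-0.029,0,0,0,0,0.45,0.039,-0.029,0,0,0,0,0.45,0.039,-0.029,0,0,0,0,0.45,0.039,-0.029,0,0,0,0,0.45,0.039,-0.029,0,0,0,0,0.45]}}

```text
clock: 1.1
tcp_pos: [462.7, -143.4, 228.4]
eef_rot: [-3.104, -0.471, 0.005]
wrist_force: [0.6, -0.8, 0.4]
width: 38.8
```

```bash
cat >> h.py <<'E'
from scipy.spatial.transform import Rotation as Rn
O=np.array([629,76.5,0]); YAW=np.radians(-5.45)
def pk(x,y,z): return O+Rn.from_euler('z',YAW).apply([x,y,z])
def bar(a):
    r=np.hypot(303,43); b=np.arctan2(43,303)+a
    return pk(115-r*np.cos(b),50,112+r*np.sin(b))
def rel(target):
    from bench import readout
    o=readout.get_obs(); M=Rn.from_rotvec(o["eef_rot"])
    print("t",o["clock"],"tcp",o["tcp_pos"].round(1),"w",round(o["width"],1),"F",o["wrist_force"].round(1),"xang",np.degrees(np.arctan2(*M.as_matrix()[[1,0],0])).round(2),"z",M.as_matrix()[:,2].round(3))
    print("tool shift",M.inv().apply(np.array(target)-o["tcp_pos"]).round(1))
E
python3 - <<'E'
from h import *
c=pickle.load(open("top0.pkl","rb")); s=pickle.load(open("scene0.pkl","rb"))
for z in (140,148,176):
  p=pk(-85,-140,z); print(p,px(c,p),px(s,p))
print(bar(0),bar(.62),bar(.51))
rel([*pk(-85,-140,0)[:2],195])
E
```

```text
[531.08745618 -54.7940736  140.        ] [375.26659283 277.48430468] [270.98256573 270.56952094]
[531.08745618 -54.7940736  148.        ] [375.82658936 277.09144863] [270.69787387 267.70129486]
[531.08745618 -54.7940736  176.        ] [377.87051739 275.65756563] [269.67883953 257.43468284]
[446.59871487 144.12966201 155.        ] [527.61017589 136.40049086 323.05042728] [505.87955239 138.47377415 297.44571963]
t 1.1 tcp [ 462.7 -143.4  228.4] w 38.8 F [ 0.6 -0.8  0.4] xang 17.24 z [-0.004  0.001 -1.   ]
tool shift [ 91.6 -64.2  33.3]
```

Emit:
{"method": "play_rows", "body": {"plan": [0.03,-0.021,0,0,0,0,0.45,0.03,-0.021,0,0,0,0,0.45,0.022,-0.015,0,0,0,0,0.45,0.01,-0.007,0,0,0,0,0.45,0,0,0.01,0,0,0,0.45,0,0,0.01,0,0,0,0.45,0,0,0.01,0,0,0,0.45,0,0,0,0,0,0,0.45,0,0,0,0,0,0,0.45,0,0,0,0,0,0,0.45]}}

```text
clock: 2.1
tcp_pos: [533.1, -48.5, 193.9]
eef_rot: [-3.102, -0.476, 0.011]
wrist_force: [-0.2, -0.1, 0.3]
width: 38.5
```

Run:
```python
from h import *
from bench import eyes
rel([*pk(-85,-140,0)[:2],154])
s=eyes.camera("scene"); f=s["frame"][160:350,180:410,::-1]; cv2.imwrite("pics/s1.png",cv2.convertScaleAbs(cv2.resize(f,None,fx=3,fy=3,interpolation=cv2.INTER_CUBIC),alpha=1.6))
```

```text
t 2.1 tcp [533.1 -48.5 193.9] w 38.5 F [-0.2 -0.1  0.3] xang 17.46 z [-0.008  0.002 -1.   ]
tool shift [-3.5  5.6 39.9]
```

View pics/s1.png

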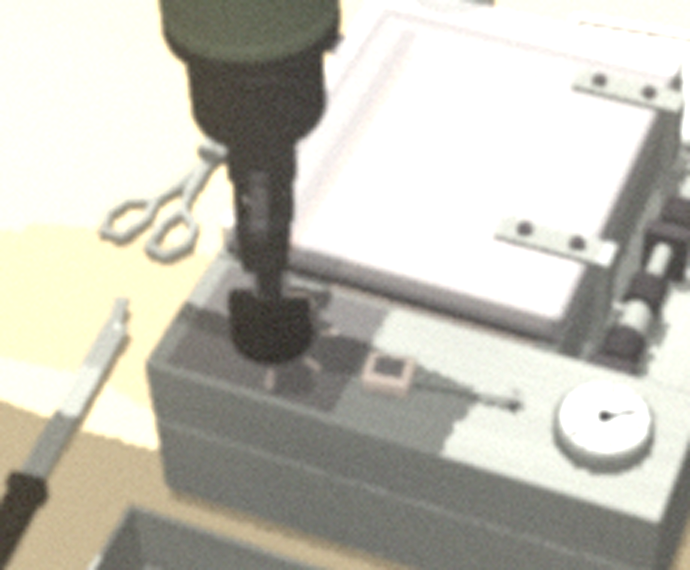

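The gripper stands over the dial, with its finger at about (268,260) in the full image. I'll correct sideways, then go down to z ≈ 155.

Emit:
{"method": "play_rows", "body": {"plan": [-0.002,0.003,0,0,0,0,0.45,-0.001,0.002,0,0,0,0,0.45,0,0,0.01,0,0.3,0,0.45,0,0,0.01,0,0,0,0.45,0,0,0.008,0,0,0,0.45,0,0,0.006,0,0,0,0.45,0,0,0.002,0,0,0,0.45,0,0,0,0,0,0,0.45,0,0,0,0,0,0,0.45,0,0,0,0,0,0,0.45]}}

```text
clock: 3.15
tcp_pos: [532.2, -55.4, 157.2]
eef_rot: [-3.103, -0.476, -0.001]
wrist_force: [-0.0, 1.1, -0.4]
width: 38.4
```

Run:
```python
from h import *
from bench import eyes
rel([*pk(-85,-140,0)[:2],154])
```

```text
t 3.15 tcp [532.2 -55.4 157.2] w 38.4 F [-0.   1.1 -0.4] xang 17.44 z [-0.     0.003 -1.   ]
tool shift [-0.9 -0.9  3.3]
```

Emit:
{"method": "play_rows", "body": {"plan": [-0.001,-0.001,0.001,0,0,0,0.3,0,0,0,0,0,0,0.2,0,0,0,0,0,0,0.1,0,0,0,0,0,0,0,0,0,0,0,0,0,0,0,0,0,0,0,0,0,0,0,0,0,0,0,0,0,0,0,0,0,0,0,0,0,0,0,0,0,0,0,0,0,0,0,0,0]}}

```text
clock: 4.15
tcp_pos: [531.1, -54.8, 156.8]
eef_rot: [-3.103, -0.476, -0.002]
wrist_force: [0.4, -0.4, -1.0]
width: 11.5
```

Run:
```python
from h import *
from bench import eyes
rel([*pk(-85,-140,0)[:2],154])
```

```text
t 4.15 tcp [531.1 -54.8 156.8] w 11.5 F [ 0.4 -0.4 -1. ] xang 17.43 z [ 0.001  0.003 -1.   ]
tool shift [ 0.  -0.   2.8]
```

Emit:
{"method": "play_rows", "body": {"plan": [0,0,0,0,0,5,0,0,0,0,0,0,5,0,0,0,0,0,0,5,0,0,0,0,0,0,5,0,0,0,0,0,0,5,0,0,0,0,0,0,5,0,0,0,0,0,0,5,0,0,0,0,0,0,5,0,0,0,0,0,0,3,0,0,0,0,0,0,0,0]}}

```text
clock: 5.15
tcp_pos: [531.1, -54.5, 156.8]
eef_rot: [-3.05, 0.74, -0.001]
wrist_force: [-0.7, -1.1, 0.3]
width: 11.8
```

Run:
```python
from h import *
rel([*pk(-85,-140,0)[:2],157])
```

```text
t 5.15 tcp [531.1 -54.5 156.8] w 11.8 F [-0.7 -1.1  0.3] xang -27.29 z [ 0.001  0.003 -1.   ]
tool shift [ 0.1  0.3 -0.2]
```

Emit:
{"method": "play_rows", "body": {"plan": [0,0,0,0,0,0,0.2,0,0,0,0,0,0,0.35,0,0,0,0,0,0,0.4,0,0,0,0,0,0,0.4,0,0,-0.01,0,0,0,0.4,0,0,-0.015,0,0,0,0.4,0,0,-0.025,0,0,0,0.4,0,0,-0.03,0,0,0,0.4,0,0,0,0,0,0,0.4,0,0,0,0,0,0,0.4]}}

```text
clock: 6.15
tcp_pos: [530.8, -55.0, 242.9]
eef_rot: [-3.052, 0.731, -0.002]
wrist_force: [-0.9, -0.3, 0.1]
width: 33.9
```

Run:
```python
from h import *
from bench import readout
rel(bar(0)+[0,0,60])
print(readout.get_obs()["q"].round(2))
```

```text
t 6.15 tcp [530.8 -55.  242.9] w 33.9 F [-0.9 -0.3  0.1] xang -26.96 z [ 0.002  0.003 -1.   ]
tool shift [-165.3 -139.2   28.4]
[-0.14  0.66  0.35  1.63 -0.27  0.91 -1.73]
```

Emit:
{"method": "play_rows", "body": {"plan": [0,0,0,0,0,-8.5,0.6,0,0,0,0,0,-8.5,0.6,0,0,0,0,0,-8.5,0.6,0,0,0,0,0,-8.5,0.6,0,0,0,0,0,-8.5,0.6,0,0,0,0,0,-8.5,0.6,0,0,0,0,0,-8.5,0.6,0,0,0,0,0,-8.5,0.6,0,0,0,0,0,-8.5,0.6,0,0,0,0,0,-8.5,0.6]}}

```text
clock: 7.15
tcp_pos: [528.7, -54.6, 239.4]
eef_rot: [-2.727, -1.549, 0.003]
wrist_force: [1.0, -0.8, -0.1]
width: 51.2
```

Run:
```python
from h import *
from bench import readout
rel(bar(0)+[0,0,50])
print(readout.get_obs()["q"].round(2))
```

```text
t 7.15 tcp [528.7 -54.6 239.4] w 51.2 F [ 1.  -0.8 -0.1] xang 59.19 z [-0.004  0.004 -1.   ]
tool shift [ 128.5 -172.1   35.5]
[ 0.11  0.63 -0.11  1.62  0.08  0.89 -0.57]
```

Emit:
{"method": "play_rows", "body": {"plan": [0.03,-0.04,0,0,0,0,0.36,0.03,-0.04,0,0,0,0,0.36,0.03,-0.04,0,0,0,0,0.36,0.02,-0.027,0,0,0,0,0.36,0.01,-0.013,0,0,0,0,0.36,0,0,0.0,0,0,-8.4,0.36,0,0,0,0,0,-8.4,0.36,0,0,0,0,0,-6,0.36,0,0,0,0,0,-2,0.36,0,0,0,0,0,0,0.36]}}

```text
clock: 8.15
tcp_pos: [446.5, 134.6, 236.3]
eef_rot: [-2.302, -2.123, 0.011]
wrist_force: [-0.1, -0.2, 0.6]
width: 30.5
```

Run:
```python
from h import *
from bench import readout,eyes
rel(bar(0)+[0,0,50])
c=eyes.camera("top");s=eyes.camera("scene")
pickle.dump(c,open("top1.pkl","wb"));pickle.dump(s,open("scene1.pkl","wb"))
f=c["frame"][240:340,200:420,::-1]; cv2.imwrite("pics/t2.png",cv2.convertScaleAbs(cv2.resize(f,None,fx=3.6,fy=3.6,interpolation=cv2.INTER_CUBIC),alpha=2))
f=s["frame"][140:320,180:410,::-1]; cv2.imwrite("pics/s2.png",cv2.convertScaleAbs(cv2.resize(f,None,fx=3,fy=3,interpolation=cv2.INTER_CUBIC),alpha=1.6))
f=s["frame"][140:320,180:410,::-1]; cv2.imwrite("pics/s2.png",cv2.convertScaleAbs(cv2.resize(f,None,fx=3,fy=3,interpolation=cv2.INTER_CUBIC),alpha=1.6))
```

```text
t 8.15 tcp [446.5 134.6 236.3] w 30.5 F [-0.1 -0.2  0.6] xang 85.39 z [-0.012  0.003 -1.   ]
tool shift [ 9.4 -0.3 31.3]
```

View pics/t2.png

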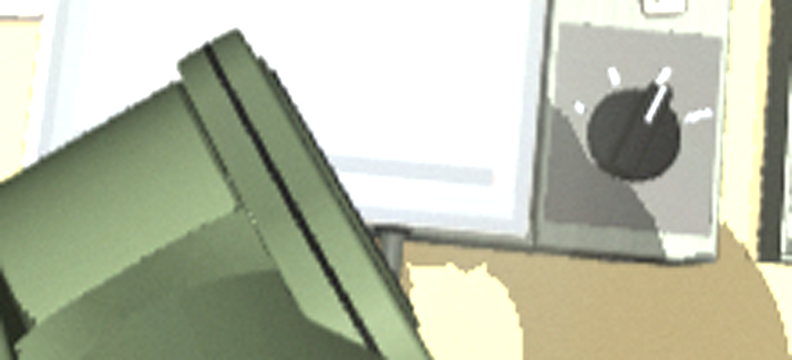

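View pics/s2.png

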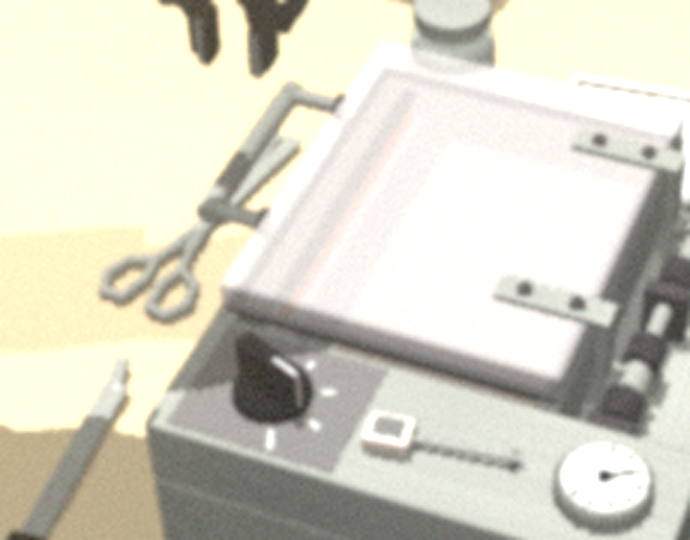

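The dial's white line now points at the third mark (t2 (655,105)), so it has moved one click. In the scene view the bar runs from (277,170) to (252,211), with the fingertips above it at (248-267,160). I'll check the bar's position across both views.

Run:
```python
from h import *
s=pickle.load(open("scene1.pkl","rb"));c=pickle.load(open("top1.pkl","rb"))
D=lambda u,v:ray(s,u/3+180,v/3+140,155)
print(D(290,90),D(213,210))
for y in (-22,122): print(px(s,pk(-188,y,155)), px(c,pk(-188,y,155)), pk(-188,y,155))
a=ray(c,655/3.6+200,85/3.6+240,176)
p,q=ray(c,663/3.6+200,86/3.6+240,176),ray(c,649/3.6+200,121/3.6+240,176)
print("dial ang",np.degrees(np.arctan2(*(p-q)[[1,0]])))
f=s["frame"][150:230,230:300,::-1]; cv2.imwrite("pics/s3.png",cv2.convertScaleAbs(cv2.resize(f,None,fx=7,fy=7,interpolation=cv2.INTER_CUBIC),alpha=1.6))
```

```text
[452.95237907 210.46454066 155.        ] [443.94414678  76.52764938 155.        ]
[248.33836414 210.95076632] [310.93452793 325.15767676] [439.7603659   72.45514086 155.        ]
[277.67592081 168.52273427] [235.65900462 318.38795387] [453.43706385 215.80418317 155.        ]
dial ang -23.42866597949716
```

View pics/s3.png

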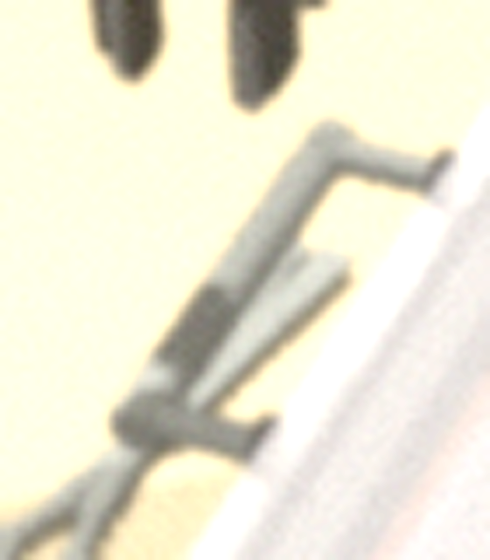

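Emit:
{"method": "play_rows", "body": {"plan": [0.005,0,0,-0.7,0,0.8,0.36,0.004,0,0.01,0,0,0,0.36,0,0,0.015,0,0,0,0.36,0,0,0.015,0,0,0,0.36,0,0,0.01,0,0,0,0.36,0,0,0.005,0,0,0,0.36,0,0,0,0,0,0,0.36,0,0,0,0,0,0,0.36,0,0,0,0,0,0,0.36,0,0,0,0,0,0,0.36]}}

```text
clock: 9.25
tcp_pos: [447.0, 146.9, 177.2]
eef_rot: [2.331, 2.106, 0.005]
wrist_force: [-0.7, -0.0, -0.1]
width: 30.5
```

Run:
```python
from h import *
from bench import readout,eyes
rel(bar(0)-[0,0,18])
s=eyes.camera("scene")
f=s["frame"][130:230,220:300,::-1]; cv2.imwrite("pics/s4.png",cv2.convertScaleAbs(cv2.resize(f,None,fx=6,fy=6,interpolation=cv2.INTER_CUBIC),alpha=1.8))
```

```text
t 9.25 tcp [447.  146.9 177.2] w 30.5 F [-0.7 -0.  -0.1] xang 84.2 z [ 0.002  0.002 -1.   ]
tool shift [-2.8 -0.2 40.2]
```

View pics/s4.png

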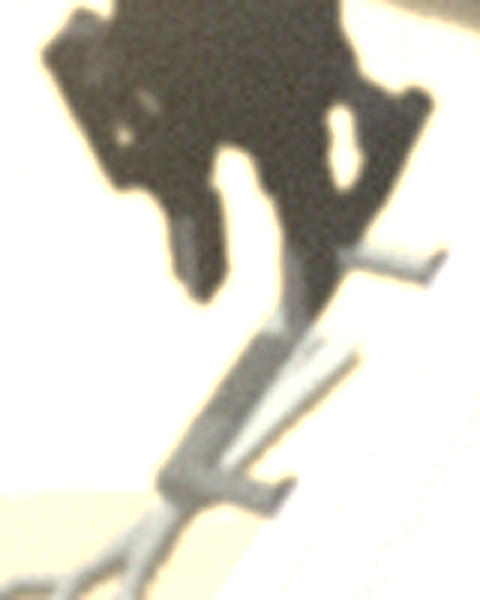

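The fingers straddle the bar, with the front tip at s4 (205,295) and the rear tip at (305,320) just above it. I'll descend.

Emit:
{"method": "play_rows", "body": {"plan": [-0.002,0,0.008,0,0,0,0.36,0,0,0.008,0,0,0,0.36,0,0,0.008,0,0,0,0.36,0,0,0.008,0,0,0,0.36,0,0,0.005,0,0,0,0.36,0,0,0,0,0,0,0.36,0,0,0,0,0,0,0.36,0,0,0,0,0,0,0.36,0,0,0,0,0,0,0.36,0,0,0,0,0,0,0.36]}}

```text
clock: 10.3
tcp_pos: [447.0, 144.7, 137.0]
eef_rot: [2.331, 2.106, 0.005]
wrist_force: [0.2, 0.0, -0.7]
width: 30.7
```

Run:
```python
from h import *
rel(bar(0)-[0,0,18])
```

```text
t 10.3 tcp [447.  144.7 137. ] w 30.7 F [ 0.2  0.  -0.7] xang 84.18 z [ 0.003  0.002 -1.   ]
tool shift [-0.7 -0.3 -0. ]
```

Close on the bar.

Emit:
{"method": "play_rows", "body": {"plan": [0,0,0,0,0,0,0.28,0,0,0,0,0,0,0.22,0,0,0,0,0,0,0.15,0,0,0,0,0,0,0.08,0,0,0,0,0,0,0,0,0,0,0,0,0,0,0,0,0,0,0,0,0,0,0,0,0,0,0,0,0,0,0,0,0,0,0,0,0,0,0,0,0,0]}}

```text
clock: 11.3
tcp_pos: [447.7, 144.7, 137.5]
eef_rot: [2.331, 2.105, 0.008]
wrist_force: [1.2, 0.2, 1.1]
width: 14.1
```

Run:
```python
from h import *
rel(bar(0)-[0,0,18])
P=None
for a in np.arange(0,.73,.06):
    b=bar(a); print(a.round(2),b.round(1),'' if P is None else (np.hypot(*(b-P)[:2])).round(1),'' if P is None else (b-P)[2].round(1)); P=b
```

```text
t 11.3 tcp [447.7 144.7 137.5] w 14.1 F [1.2 0.2 1.1] xang 84.16 z [ 0.004  0.003 -1.   ]
tool shift [-0.7 -1.   0.5]
0.0 [446.6 144.1 155. ]  
0.06 [449.7 143.8 173.1] 3.1 18.1
0.12 [453.9 143.4 191. ] 4.2 17.9
0.18 [459.1 142.9 208.6] 5.3 17.6
0.24 [465.4 142.3 225.8] 6.3 17.2
0.3 [472.7 141.6 242.6] 7.3 16.8
0.36 [481.  140.8 259. ] 8.3 16.4
0.42 [490.3 140.  274.8] 9.3 15.8
0.48 [500.5 139.  290.1] 10.2 15.2
0.54 [511.5 137.9 304.7] 11.1 14.6
0.6 [523.5 136.8 318.6] 12.0 13.9
0.66 [536.2 135.6 331.7] 12.8 13.2
0.72 [549.7 134.3 344.1] 13.6 12.4
```

The jaws are on the bar at 14.1 mm. I'll lift along the hinge arc to about 0.3 rad.

Emit:
{"method": "play_rows", "body": {"plan": [0,0.001,-0.006,0,0,0,0,0,0.0015,-0.009,0,0,0,0,0,0.002,-0.009,0,0,0,0,0,0.002,-0.009,0,0,0,0,0,0.0025,-0.009,0,0,0,0,0,0.0025,-0.009,0,0,0,0,0,0.003,-0.0085,0,0,0,0,0,0.003,-0.0085,0,0,0,0,0,0.003,-0.0085,0,0,0,0,0,0,0,0,0,0,0]}}

```text
clock: 12.3
tcp_pos: [471.7, 142.4, 222.7]
eef_rot: [2.33, 2.102, 0.018]
wrist_force: [4.5, 1.2, -4.7]
width: 13.8
```

```bash
cat >> h.py <<'E'
def lid():
    from bench import readout
    o=readout.get_obs(); M=Rn.from_rotvec(o["eef_rot"]).as_matrix()
    b=o["tcp_pos"]-M[:,2]*17.7+np.array([-1.1,0,0])
    p=Rn.from_euler('z',-YAW).apply(b-O); v=np.array([115-p[0],p[2]-112])
    print("lid est",np.arctan2(v[1],v[0])-np.arctan2(43,303),"r",np.hypot(*v),"y",p[1])
E
python3 - <<'E'
from h import *
lid(); rel(bar(0.3)-[-1.1,0,17.7])
E
```

```text
lid est 0.2900788953763021 r 307.2555560946468 y 50.45753277147225
t 12.3 tcp [471.7 142.4 222.7] w 13.8 F [ 4.5  1.2 -4.7] xang 84.13 z [ 0.011  0.005 -1.   ]
tool shift [-0.5  2.2 -2.2]
```

Emit:
{"method": "play_rows", "body": {"plan": [0,0.0035,-0.007,0,0,0,0,0,0.0037,-0.007,0,0,0,0,0,0.004,-0.007,0,0,0,0,0,0.0042,-0.007,0,0,0,0,0,0.0043,-0.0068,0,0,0,0,0,0.0045,-0.0065,0,0,0,0,0,0.0045,-0.0063,0,0,0,0,0,0.0045,-0.006,0,0,0,0,0,0,0,0,0,0,0,0,0,0,0,0,0,0]}}

```text
clock: 13.3
tcp_pos: [505.8, 139.0, 282.5]
eef_rot: [2.33, 2.105, 0.018]
wrist_force: [1.9, 2.6, -3.7]
width: 13.8
```

Run:
```python
from h import *
lid(); rel(bar(0.67)-[-1.1,0,17.7])
from bench import eyes
s=eyes.camera("scene")
f=s["frame"][80:320,180:440,::-1]; cv2.imwrite("pics/s5.png",cv2.convertScaleAbs(cv2.resize(f,None,fx=2.5,fy=2.5,interpolation=cv2.INTER_CUBIC),alpha=1.6))
```

```text
lid est 0.5142245951381488 r 308.8000429149669 y 50.3016262011079
t 13.3 tcp [505.8 139.  282.5] w 13.8 F [ 1.9  2.6 -3.7] xang 84.19 z [ 0.01   0.007 -1.   ]
tool shift [  0.   34.2 -33.4]
```

View pics/s5.png

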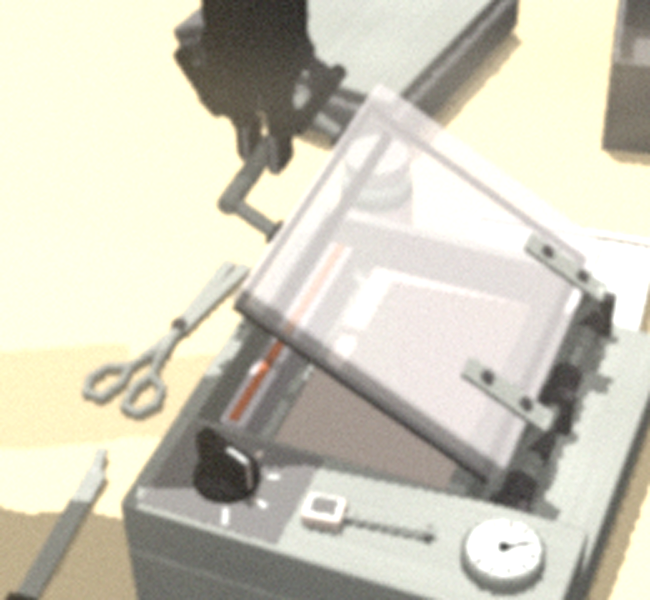

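The lid is about half open, with the bar in the fingers at s5 (262,150) and clear space round the hand. I'll go past balance to about 0.67.

Emit:
{"method": "play_rows", "body": {"plan": [0,0.0038,-0.0042,0,0,0,0,0,0.004,-0.0042,0,0,0,0,0,0.004,-0.004,0,0,0,0,0,0.0042,-0.004,0,0,0,0,0,0.0042,-0.0038,0,0,0,0,0,0.0043,-0.0038,0,0,0,0,0,0.0043,-0.0037,0,0,0,0,0,0.004,-0.0035,0,0,0,0,0,0,0,0,0,0,0,0,0,0,0,0,0,0,0]}}

```text
schema error: expected a multiple of 7 numbers
```

Run:
```python
from h import *
lid(); rel(bar(0.67)-[-1.1,0,17.7])
from bench import eyes
s=eyes.camera("scene"); pickle.dump(s,open("scene2.pkl","wb"))
c=eyes.camera("top"); pickle.dump(c,open("top2.pkl","wb"))
f=s["frame"][80:320,180:440,::-1]; cv2.imwrite("pics/s6.png",cv2.convertScaleAbs(cv2.resize(f,None,fx=2.5,fy=2.5,interpolation=cv2.INTER_CUBIC),alpha=1.6))
```

```text
lid est 0.514235013202708 r 308.7908733001955 y 50.307042633588836
t 13.35 tcp [505.8 139.  282.5] w 13.5 F [ 1.5  1.6 -2.3] xang 84.18 z [ 0.01   0.007 -1.   ]
tool shift [  0.   34.2 -33.4]
```

View pics/s6.png

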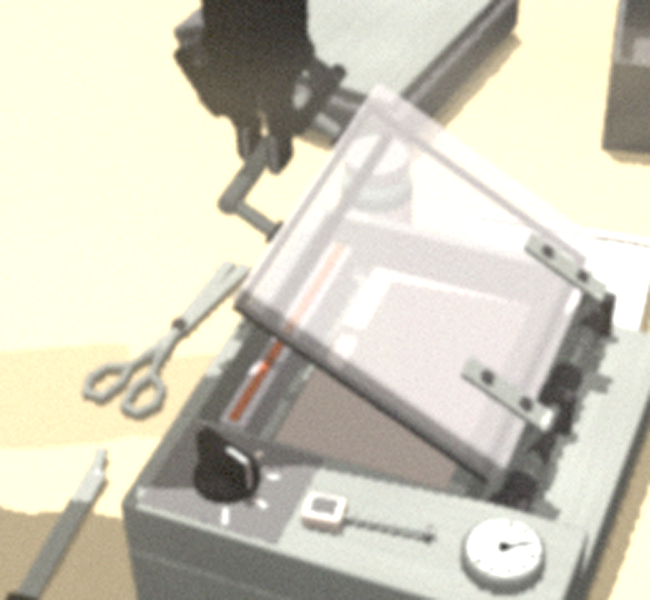

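The call was refused because the number count was wrong, so nothing moved and the picture is unchanged. I'll resend it with correct counts.

Emit:
{"method": "play_rows", "body": {"plan": [0,0.004,-0.004,0,0,0,0,0,0.004,-0.004,0,0,0,0,0,0.004,-0.004,0,0,0,0,0,0.004,-0.004,0,0,0,0,0,0.004,-0.004,0,0,0,0,0,0.004,-0.004,0,0,0,0,0,0.004,-0.004,0,0,0,0,0,0.004,-0.003,0,0,0,0,0,0,0,0,0,0,0,0,0,0,0,0,0,0]}}

```text
clock: 14.45
tcp_pos: [533.9, 136.2, 316.0]
eef_rot: [-2.324, -2.104, -0.001]
wrist_force: [-1.8, 1.8, 0.3]
width: 13.9
```

Run:
```python
from h import *
lid(); rel(bar(0.67)-[-1.1,0,17.7])
from bench import eyes
s=eyes.camera("scene"); pickle.dump(s,open("scene2.pkl","wb"))
f=s["frame"][80:320,180:440,::-1]; cv2.imwrite("pics/s7.png",cv2.convertScaleAbs(cv2.resize(f,None,fx=2.5,fy=2.5,interpolation=cv2.INTER_CUBIC),alpha=1.6))
for a in (.6,.65,.7): print(a,[(px(s,x)-[180,80])*2.5 for x in (bar(a),)])
```

```text
lid est 0.6567445285030731 r 309.8049947902301 y 50.23632060923586
t 14.45 tcp [533.9 136.2 316. ] w 13.9 F [-1.8  1.8  0.3] xang 84.32 z [-0.004  0.006 -1.   ]
tool shift [-0.3  5.6 -0.1]
0.6 [array([286.2898443 , 130.34676021])]
0.65 [array([298.89936741, 121.07660253])]
0.7 [array([312.44200811, 112.40392068])]
```

View pics/s7.png

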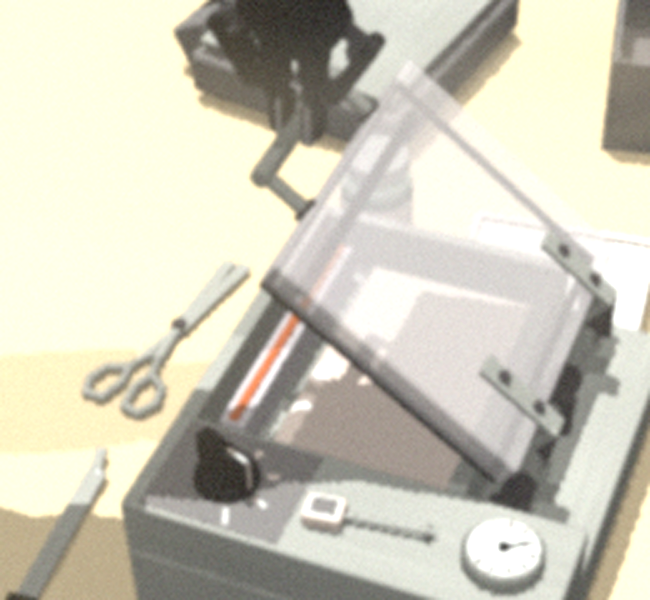

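The lid is higher, with the bar's near end at s7 (263,176). I'll read its angle by casting a ray onto the plane of the bar's end.

```bash
cat >> h.py <<'E'
def angpix(cam,u,v,y,rho,zoff):
    # ray ∩ plane packer y; returns angle about the hinge minus the shut angle
    R=cam["R"]; d=R.T@np.linalg.inv(cam["mtx"])@np.array([u,v,1.]); o=-R.T@cam["t"]
    ri=Rn.from_euler('z',-YAW); d=ri.apply(d); o=ri.apply(o-O); P=o+d*(y-o[1])/d[1]
    v=np.array([115-P[0],P[2]-112]); return np.arctan2(v[1],v[0])-np.arctan2(zoff,rho), np.hypot(*v)
E
python3 - <<'E'
from h import *
s0=pickle.load(open("scene0.pkl","rb")); s=pickle.load(open("scene2.pkl","rb"))
f=lambda cam,u,v,y=-22:angpix(cam,u/2.5+180,v/2.5+80,y,303,43)
print("now bar end",f(s,262,174)); print("s6 bar end",f(s,228,202))
print("shut",angpix(s0,220+85/3,160+152/3,-22,303,43))
print("lid lower/near corner?", [f(s,265,y0,-88) for y0 in (275,285)])
for n,cam,(a,b,c,d) in (("a",s,(130,180,235,320)),):
    g=cam["frame"][a:b,c:d,::-1]; cv2.imwrite("pics/s8.png",cv2.convertScaleAbs(cv2.resize(g,None,fx=8,fy=8,interpolation=cv2.INTER_CUBIC),alpha=1.5))
E
```

```text
now bar end (np.float64(0.6619676850639544), np.float64(306.9056353305621))
s6 bar end (np.float64(0.5184981498536669), np.float64(306.2334449062217))
shut (np.float64(0.002626945104404782), np.float64(306.0796705939783))
lid lower/near corner? [(np.float64(0.6590654015456388), np.float64(263.5967208075505)), (np.float64(0.6324381288508105), np.float64(257.3449229008792))]
```

View pics/s8.png

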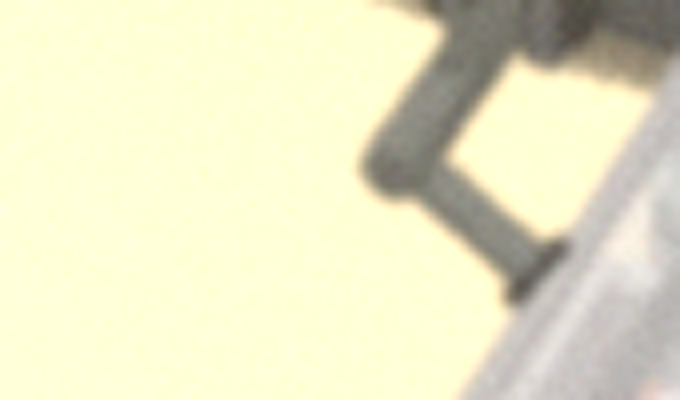

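Both readings put the lid at about 0.655. I'll go a little further, hold it, and then come back.

Emit:
{"method": "play_rows", "body": {"plan": [0,0.003,-0.003,0,0,0,0,0,0.002,-0.002,0,0,0,0,0,0,0,0,0,0,0,0,0,0,0,0,0,0,0,0,0,0,0,0,0,0,0,0,0,0,0,0,0,0,0,0,0,0,0,0,0,0,0,0,0,0,0,0,0,0,0,0,0,0,0,0,0,0,0,0]}}

```text
clock: 15.5
tcp_pos: [539.2, 135.7, 321.3]
eef_rot: [-2.323, -2.104, -0.001]
wrist_force: [-3.5, 1.4, 1.8]
width: 14.1
```

Run:
```python
from h import *
lid(); rel(bar(0.51)-[-1.1,0,17.7])
from bench import eyes
s=eyes.camera("scene"); pickle.dump(s,open("scene3.pkl","wb"))
g=s["frame"][120:190,235:330,::-1]; cv2.imwrite("pics/s9.png",cv2.convertScaleAbs(cv2.resize(g,None,fx=8,fy=8,interpolation=cv2.INTER_CUBIC),alpha=1.5))
```

```text
lid est 0.6807282521829117 r 309.93819797311295 y 50.24906223169185
t 15.5 tcp [539.2 135.7 321.3] w 14.1 F [-3.5  1.4  1.8] xang 84.33 z [-0.005  0.006 -1.   ]
tool shift [ -0.7 -32.1  41.7]
```

View pics/s9.png

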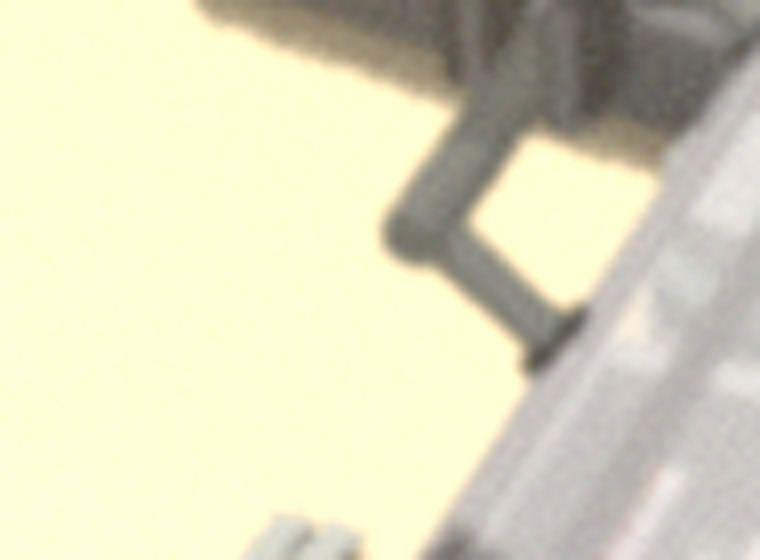

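The picture shows the bar's end at (286,149), which is about 0.68 rad, held past balance. Now I'll ease it back down to about 0.52.

Emit:
{"method": "play_rows", "body": {"plan": [0,-0.004,0.004,0,0,0,0,0,-0.004,0.004,0,0,0,0,0,-0.004,0.0045,0,0,0,0,0,-0.004,0.0045,0,0,0,0,0,-0.004,0.0045,0,0,0,0,0,-0.004,0.005,0,0,0,0,0,-0.004,0.005,0,0,0,0,0,-0.001,0.002,0,0,0,0,0,0,0,0,0,0,0,0,0,0,0,0,0,0]}}

```text
clock: 16.55
tcp_pos: [508.0, 138.8, 285.8]
eef_rot: [-2.324, -2.106, -0.004]
wrist_force: [-3.3, 0.6, 3.1]
width: 14.0
```

Run:
```python
from h import *
lid(); rel(bar(0.51)-[-1.1,0,17.7])
from bench import eyes
s=eyes.camera("scene"); pickle.dump(s,open("scene4.pkl","wb"))
c=eyes.camera("top"); pickle.dump(c,open("top4.pkl","wb"))
g=s["frame"][130:200,235:330,::-1]; cv2.imwrite("pics/s10.png",cv2.convertScaleAbs(cv2.resize(g,None,fx=8,fy=8,interpolation=cv2.INTER_CUBIC),alpha=1.5))
f=c["frame"][245:315,345:405,::-1]; cv2.imwrite("pics/dial2.png",cv2.convertScaleAbs(cv2.resize(f,None,fx=8,fy=8,interpolation=cv2.INTER_CUBIC),alpha=2))
```

```text
lid est 0.5276741561176261 r 308.9264278282494 y 50.360619507370515
t 16.55 tcp [508.  138.8 285.8] w 14.0 F [-3.3  0.6  3.1] xang 84.36 z [-0.001  0.006 -1.   ]
tool shift [-0.5 -1.   6.1]
```

View pics/s10.png

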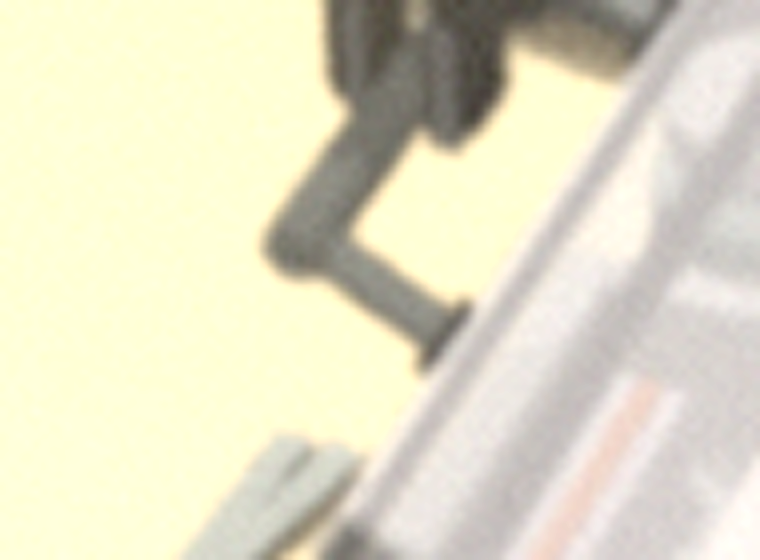

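View pics/dial2.png

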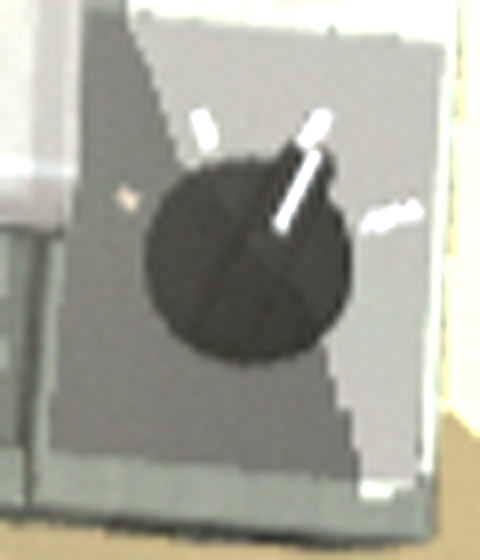

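The bar's end is at (272,161). The dial line runs from (384.8,264) to (380,273.5), along the third mark.

Run:
```python
from h import *
s=pickle.load(open("scene4.pkl","rb"));c=pickle.load(open("top4.pkl","rb"));c0=pickle.load(open("top0.pkl","rb"));s0=pickle.load(open("scene0.pkl","rb"))
print("lid",angpix(s,235+293/8,130+243/8,-22,303,43))
D=lambda u,v:ray(c,u/8+345,v/8+245,176)
p,q=D(318,152),D(280,228);print("dial",p,np.degrees(np.arctan2(*(p-q)[[1,0]])))
a=D(237,148);print("tip shift", np.hypot(*(p-a)[:2]))
h=lambda cam:cv2.cvtColor(cam["frame"],cv2.COLOR_RGB2GRAY)
m=np.hstack([c0["frame"][:,120:510],c["frame"][:,120:510]])[:,:,::-1]; cv2.imwrite("pics/cmp.png",cv2.convertScaleAbs(m,alpha=1.5))
```

```text
lid (np.float64(0.5235771199041217), np.float64(306.25549673188794))
dial [553.1965658  -68.58673516 176.        ] -28.084168402274884
tip shift 19.251313974303685
```

View pics/cmp.png

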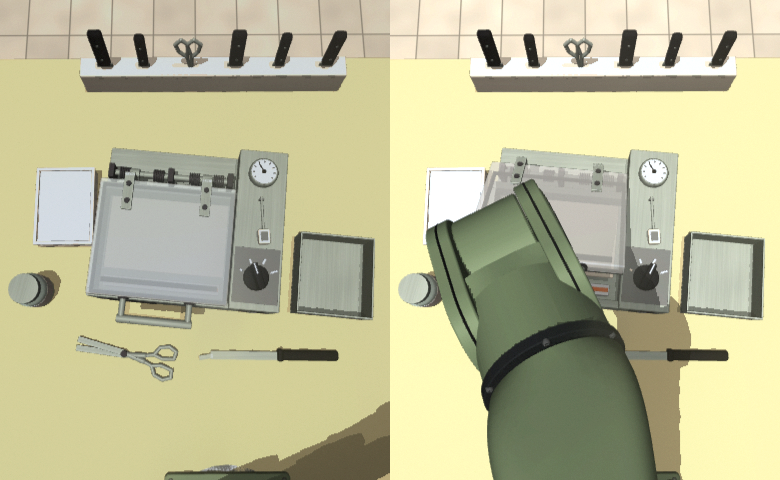

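Emit:
{"method": "play_rows", "body": {"plan": [0,-0.001,0.002,0,0,0,0,0,-0.001,0.001,0,0,0,0,0,0,0,0,0,0,0,0,0,0,0,0,0,0,0,0,0,0,0,0,0,0,0,0,0,0,0,0,0,0,0,0,0,0,0,0,0,0,0,0,0,0,0,0,0,0,0,0,0,0,0,0,0,0,0,0]}}

```text
clock: 17.65
tcp_pos: [506.1, 139.0, 283.2]
eef_rot: [-2.325, -2.106, -0.005]
wrist_force: [-3.3, 0.6, 3.3]
width: 13.7
```

Run:
```python
from h import *
from bench import readout
lid(); rel(bar(0.51)-[-1.1,0,17.7]); print(abs(readout.get_obs()["dq"]).max())
```

```text
lid est 0.5170069246311455 r 308.87370138053905 y 50.347497822114
t 17.65 tcp [506.1 139.  283.2] w 13.7 F [-3.3  0.6  3.3] xang 84.34 z [-0.001  0.006 -1.   ]
tool shift [-0.5  1.   3.4]
0.0019622976616262937
```

The left and right frames match for the thermometer, knife, pan, jar and trays. The shears looked unmoved in the scene view. The lid is at about 0.51 and still, so I'm handing in.

```bash
python3 -c "
from bench import ticket,readout
print(ticket.finish_job()); o=readout.get_obs(); print(o['clock'],o['tcp_pos'],o['width'])"
```

```text
the job is handed in; nothing more can be done
None
the job is handed in; nothing more can be done
```

The packer is ready and the job is handed in at about 17.7 s of the 51 s allowed; the system gave no verdict.

- **Dial:** I turned it one click clockwise, from the second mark to the third, with the lid still shut. In the top view its line turned about 44° to lie along the third mark, and the tip moved about 19.3 mm (allowed 14.5 to 22.2). A rougher reading just after the turn gave about 39°.
- **Lid:** I gripped the bar and raised the lid to about 0.68 rad, past balance, held it there, then eased it back. My last pose-based estimate was 0.517 rad with the arm still. A camera reading just before the final 1 cm-per-second nudge gave 0.524 rad, against 0.528 from the pose at that moment. The fingers stay closed on the bar at 13.7 mm.
- **Other things on the counter:** The thermometer, knife, pan, jar and trays look unmoved between the first and last top views. The arm hid the shears in the last top view, but they looked unmoved in the scene-camera view.

**Disagreements:**
- The bar's radius worked out from the tool pose came to 309 mm instead of 306. This is probably a slight slip or tilt in the grip, worth about 0.01 rad.
- One move call was refused for a wrong number count and resent; nothing moved in between.

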